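# Snap a patient tag shut with bench-held pliers

## Robot

A 6-joint arm with a two-finger parallel gripper is mounted at the origin on the work surface. World frame = base frame: x ahead of the robot, y to its left, z up, the work surface at z = 0. Lengths are in m, angles in degrees, forces in N, time in s.
With the tool pointing down it reaches from about 0.35 to 0.875 m from the base axis. Payload 4.2 kg.
Tool frame: the origin (TCP) lies midway between the tips of the shut fingers; the grasp point (between the pads) lies 19 mm behind it (r.pinch_z is the distance from the TCP to the grasp point, in m); z points along the fingers, y is the line along which they close (so a half turn about z gives the same grasp; the last joint's range is limited). The gripper opens to 87 mm and grips with 3 to 60 N. Pads are 19 mm wide; open, the fingers measure 117 mm over their backs; the gripper's body (75 mm by 190 mm) begins 51 mm behind the grasp point.
Start: joints at [-62.246, 22.042, 0.453, 0, -68.411, -14.817], TCP at [0.14, -0.609, 0.223] pointing down, gripper open.
Joint ranges: [-179.83, 179.83], [-69.29, 118.12], [-61.27, 80.66], [-181.25, 117.63], [-171.15, -9.14], [-177.46, 177.46]. Speed limits (degrees/s): [159.86, 159.86, 180, 180, 180, 180].

## Interface

Orientations are given as a 3x3 rotation matrix whose columns are the frame's x, y, z axes.
In Python, from station import r, imaging, models gives the robot as it stands. The module is installed in compiled form; this text tells all that it offers.
- The arm moves only by the tool apply_moves, never from a script. Its argument "moves" is a list of rows, each a list of 2 entries, a list of its own where there are three numbers: the shift along the tool's x, y, z in m, then the turn about the tool's z in degrees. A call has 1 to 5 rows; each row shifts and turns the commanded pose from where the row before left it, along the tool's axes as they then stand; what a row does not reach is not made up. A row lasts 1/12 s, in which the tool goes at most 41.7 mm and 7.16 degrees, less where a joint would pass 70% of its speed; a pose out of reach is approached as far as the arm can. A call is refused whole if a number of a shift passes 0.0417 or a number of a turn 7.16, either way. A call with a gripper value outside its range is refused whole. "hand" is the finger opening in m, from 0 to 0.087, set as the call begins (left out, the last holds). The fingers move at their own pace and stop on an object; the grip force is fixed at half the most. Time passes only in rows, so rows that do not move let the fingers close. It gives the time, the measured TCP pose, the force, the opening and the grip force at its end, in the units of the state.
- r.sense(): the state, without advancing time (a new reading comes with each control period).
- imaging.capture(name): name is "scene" or "side" or "wrist"; returns a dict with "frame" (420x560x3 uint8, blue, green, red), "intrinsics" (3x3 intrinsics, pixels), "dist" ([k1, k2, p1, p2, k3] as OpenCV has them; the pictures are not rectified), "eye" and "orientation" of the camera in the world. Camera axes: x right, y down, z forward; pixel columns grow to the right and rows downward; lengths in m; the calibration is good to about 2 mm. A picture is of the moment at which its call begins. There is no depth.
- r.finish_job(): hands the job in; it is judged then, once.
Trained networks look in a picture, given as the dict that the camera call returned (one of the last four; its "shot" number tells which), for a name from the list of things; names that differ only in an ending like _2 or _b are one class to them, and where a whole thing is asked for, a point or a joint stands for the part that bears it (a point fixed in the world has none). Each returns a list of dicts, best first, with "confidence" (0 to 1); they miss things now and then, are a little off and sometimes report something else, mostly with a low value. They report only what shows in the picture. A call takes as long as a camera call. They do not tell look-alikes from the thing itself.
- models.cut_out(picture, target): "region" (420x560 bool, what is visible of it) and "extent" ([left, top, width, height] as shares, 0 to 1, of the picture: columns of its width, rows of its height, round what is visible of it).
- models.place_of(picture, target): "at" ([column, row] as shares, 0 to 1, of the picture: columns of its width, rows of its height: a listed point, or the origin of a listed thing).
The state is a dict: "time_s": time; "joints": joint angles; "joint_velocities": joint speeds; "effort": joint torques, N m; "tcp_pos": TCP position; "ee_rot": TCP orientation; "wrist_force": force on the tool from outside, world axes, zero at the start; "moment": the same for the moment, N m; "gripper_width": opening from 0.0 (shut) to 1.0 (fully open); "gripper_force": force on a finger pad.
Only numpy, scipy, OpenCV 4.12 (cv2) and the standard library are available. Lean on these libraries where they do the work, as an engineer would, in place of code of your own. Each camera call takes 0.05 s, during which the arm holds its last target. There are 200 camera calls.

## Task

Set the green stud upright in the hole of the die slide and let go, push the slide home under the jaw of the snap pliers, then press the blue upper handle down until the stud clicks fully home, its cap flush on the die. Press firmly but stop at the click so that the tag is not crushed, then let the pliers spring open; leave the other studs and the things around alone.

Things in the scene. Friction and masses are not known exactly. Their poses are not given: they have to be found in the camera images.
- stud_green: snap stud, loose, about 60 g: lime green round cap 28 mm across, 12 mm tall (grip this); below it a steel collar 14 mm across, 5 mm tall, then an 8 mm shank with a bulb 14 mm at its widest, 14.5 mm below the cap, tapering to a 6 mm tip 22 mm below the cap. Origin: centre of the cap's underside, z up the stud. It stands in one of the rack's three holes, cap on the rack; which one changes
- stud_red: the same stud in red; to be left alone in the rack
- stud_blue: the same stud in blue; to be left alone in the rack
- rack: fixed white block 56 x 160 x 30 mm with three 19 mm holes in a row along its y axis at -48, 0 and +48 mm, all at x = 0. Origin: centre of its underside
- pliers: fixed stand of the snap pliers, base 250 x 70 mm. Origin on the table under the jaw; x runs from the handles (-x) to the pivot (+x); y is the way the slide is pulled out. Beyond y = 35 mm there are only the cross rail (24 mm high, to y = 195 mm) and the slide. Fixed lower handle: to x = -160 mm. The arm's brass pressing screw, 88 mm from the pivot, is set anew every day, 5 mm either way
- slide (a joint): position in m of the steel die slide along the stand's y: 0 = home against its stop, die straight under the jaw; 0.12 = fully out. About 5 N of friction; it stays where it is left
- die (a point): hole centre in the top face of the slide's die (44 x 44 mm, top 56 mm above the table), axes parallel to the stand's. Hole 16.5 mm wide, 2 mm chamfer. Four spring claws 12 mm down hold the stud up: let go, it stands in the hole, leaning at most a little, cap underside 6 to 8 mm above the die. Pressed past the claws (about 25 N) it clicks and the cap lies flush
- slide_knob (a point): top centre of the slide's yellow upright grip, 34 mm (stand's x) x 14 mm (y) x 60 mm tall, top 86 mm above the table, 63 mm beyond the die centre in +y; push it towards the stand's -y to bring the slide home
- handle_pad (a point): point on the blue upper handle's flat top (24 mm wide, 100 mm long, 35 mm beyond this point), 190 mm from the pivot, 8 mm above its centre line: push here. 173 mm above the table when open, 100 to 125 mm when the stud is home (this changes daily with the screw: feel for it). The click takes 9 to 18 N; then the force drops below 6 N and rises steeply when the cap is flush. 28 N crushes the tag
- bowl: lime green square bowl 85 x 85 x 45 mm, bystander
- bottle: white bottle, 64 mm across, 170 mm tall, bystander
- jar: glass jar with yellow lid, 60 mm across, 70 mm tall, bystander
- tweezers: steel tweezers 155 mm long lying on the table, bystander
- marker: black marker pen 120 mm long, 18 mm across, lying on the table, bystander
- lever: the pliers' upper arm, 225 mm long, 18 to 26 mm wide. Origin on its pivot, which is fixed at the stand's x = +90 mm, y = 0, 88 mm above the table, axis along the stand's y; the arm points along its own -x, over the die and on towards the robot. A spring (1 to 4 N at the pad) holds it open, raised 0.42 rad; it is level when shut, and raised 0.02 to 0.15 rad with the stud home
Mind the look-alikes: they are no part of the job. Several things have the shape of the stud_green; the one meant has the colours described above.

How it is judged:
By the outcome, as a careful person would: the job done as asked, in the order asked, and still so for the second after the job is handed in, with the robot touching nothing.
It also fails if it takes over 64 s, if anything falls off the work surface, if the arm or the gripper's body presses on something with over 40 N, if the wrist force passes 120 N, or if a joint passes its speed limit or range.

## Working session

There is one attempt and no reset: what is moved stays moved. The work goes in short steps, Python scripts to look and compute and a tool call to move; the robot and the scene stay as the last step left them, time stands still between calls to the robot, and variables do not carry over. Pictures are saved under pics/ and viewed, at most 10 in all, crops included, and the job is handed in when it is done.

Besides the shell and the picture viewer there is one more tool, called as name(argument=value, ...), one argument or row to a line, values as JSON. apply_moves: Moves the arm, as the interface text tells. Its arguments: {"type":"object","properties":{"moves":{"type":"array"},"hand":{"type":"number"}},"required":["moves"]}

```bash
mkdir -p pics; cat > h.py <<'E'
import numpy as np, cv2
from station import r, imaging, models
W=np.array([560,420])
def ray(p,px):
    u=cv2.undistortPoints(np.array([[px]],float),np.array(p["intrinsics"]),np.array(p["dist"],float))[0,0]
    d=np.array(p["orientation"])@np.array([u[0],u[1],1.]); return np.array(p["eye"]),d/np.linalg.norm(d)
def onz(p,px,z):
    e,d=ray(p,px); return e+d*(z-e[2])/d[2]
def tri(obs):
    A=np.zeros((3,3));b=np.zeros(3);L=[]
    for p,px in obs:
        e,d=ray(p,px);M=np.eye(3)-np.outer(d,d);A+=M;b+=M@e;L.append((e,d))
    x=np.linalg.solve(A,b); return x,[round(1000*np.linalg.norm(np.cross(x-e,d)),1) for e,d in L]
def proj(p,X):
    R=np.array(p["orientation"]);e=np.array(p["eye"],float)
    return cv2.projectPoints(np.array(X,float).reshape(-1,1,3),cv2.Rodrigues(R.T)[0],-R.T@e,np.array(p["intrinsics"]),np.array(p["dist"],float))[0].reshape(-1,2)
def at(p,n,k=3):
    return [(np.array(q["at"])*W,round(q["confidence"],2)) for q in models.place_of(p,n)[:k]]
E
python3 - <<'E'
from h import *
P={n:imaging.capture(n) for n in("scene","side","wrist")}
cv2.imwrite("pics/a.png",np.hstack([P["scene"]["frame"],P["side"]["frame"]])[:, :] if 0 else P["scene"]["frame"])
cv2.imwrite("pics/b.png",P["side"]["frame"])
for n in P: print(n,np.round(P[n]["eye"],3),np.round(np.array(P[n]["orientation"])[:,2],2))
for t in "stud_green stud_red stud_blue rack pliers die slide_knob handle_pad lever bowl bottle jar tweezers marker".split():
    o={n:at(P[n],t) for n in P}
    print(t,{n:[(np.round(a).astype(int).tolist(),c) for a,c in v] for n,v in o.items()})
    if o["scene"] and o["side"]:
        x,e=tri([(P["scene"],o["scene"][0][0]),(P["side"],o["side"][0][0])]);print("   ",np.round(x,4),e)
print(r.sense(),r.pinch_z)
E
```

```text
scene [ 1.161 -0.606  1.032] [-0.44  0.5  -0.74]
side [-0.044  0.668  0.808] [ 0.54 -0.56 -0.63]
wrist [ 0.076 -0.623  0.383] [ 0.24  0.06 -0.97]
stud_green {'scene': [([334, 132], 0.65), ([315, 145], 0.43), ([294, 161], 0.22)], 'side': [([181, 349], 0.77), ([213, 319], 0.73), ([180, 305], 0.54)], 'wrist': []}
    [0.474  0.4296 0.0249] [np.float64(3.2), np.float64(3.2)]
stud_red {'scene': [([304, 151], 0.42)], 'side': [([231, 306], 0.72)], 'wrist': []}
    [0.4691 0.299  0.0384] [np.float64(3.1), np.float64(3.1)]
stud_blue {'scene': [([294, 161], 0.65)], 'side': [([253, 294], 0.66)], 'wrist': []}
    [0.4657 0.2495 0.0347] [np.float64(2.5), np.float64(2.5)]
rack {'scene': [([303, 162], 0.58)], 'side': [([235, 316], 0.61)], 'wrist': []}
    [0.4688 0.2935 0.0018] [np.float64(2.8), np.float64(2.8)]
pliers {'scene': [([209, 286], 0.71)], 'side': [([343, 190], 0.75), ([400, 170], 0.65)], 'wrist': []}
    [ 0.5645 -0.1836  0.0037] [np.float64(1.4), np.float64(1.4)]
die {'scene': [([249, 248], 0.81), ([309, 150], 0.43)], 'side': [([308, 188], 0.68)], 'wrist': []}
    [ 0.5939 -0.0718  0.0
[... 1294 characters left out ...]
, -1.48161683e+01]), 'joint_velocities': array([-0.03656291, -0.0865095 ,  0.00133526, -0.00460717, -0.05141788,
        0.02139227]), 'effort': array([-1.84929490e-05, -3.90462255e+01,  1.87617785e+01,  4.22446534e+00,
        1.54117565e-02, -2.19239428e-05]), 'tcp_pos': array([ 0.13994085, -0.60910249,  0.22255145]), 'ee_rot': array([[-9.74619205e-01, -2.23869170e-01,  1.51900502e-05],
       [-2.23869170e-01,  9.74619205e-01,  1.82948930e-05],
       [-1.89001772e-05,  1.44299701e-05, -1.00000000e+00]]), 'wrist_force': array([ 0.47509994, -0.27401667, -0.656271  ]), 'moment': array([ 0.01933215,  0.00624745, -0.00553328]), 'gripper_force': 0.0, 'gripper_width': 0.9993737033320751} 0.0187
```

View pictures.

View pics/a.png

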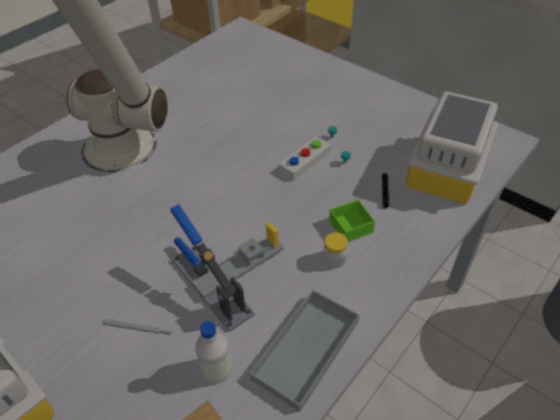

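View pics/b.png

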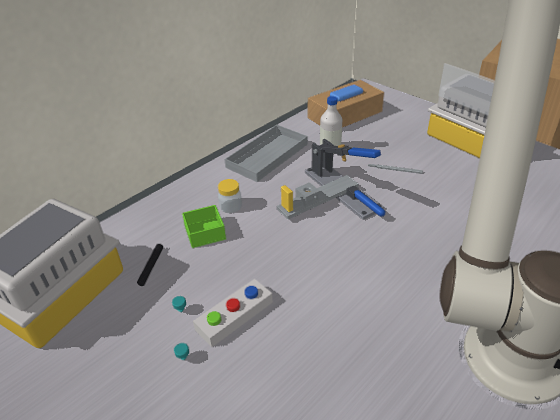

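```bash
python3 - <<'E'
import cv2
b=cv2.imread("pics/b.png")[260:400,120:300]
cv2.imwrite("pics/c.png",cv2.resize(b,None,fx=4,fy=4,interpolation=cv2.INTER_CUBIC))
E
```

```text
(no output)
```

View pics/c.png

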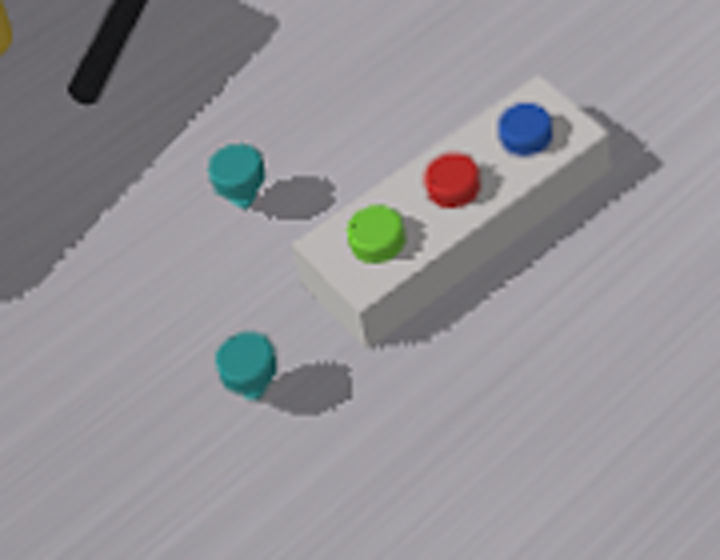

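Look-alikes: teal studs lie loose at side (180,303) and (181,350); red (232,305) and blue (251,292) stand in the rack. The lime green one is in the rack's end hole, at side (213,318) / scene (317,144). It matches the colour described, so it is the one meant, and the crop confirms it. The slide is out with its knob at side (288,195), and the pliers are open.

```bash
cat >> h.py <<'E'
def blob(p,lo,hi,near,rad=25):
    m=cv2.inRange(cv2.cvtColor(p["frame"],cv2.COLOR_BGR2HSV),lo,hi)
    c=np.zeros_like(m);cv2.circle(c,tuple(int(v) for v in near),rad,255,-1);m&=c
    n,l,s,ce=cv2.connectedComponentsWithStats(m)
    if n<2: return None
    i=1+np.argmax(s[1:,4]);return ce[i]+0.0
def go(X,yaw=None):
    s=r.sense();R=np.array(s["ee_rot"]);d=np.array(X)-s["tcp_pos"]
    print("tcp",np.round(s["tcp_pos"],4),"yawx",round(float(np.degrees(np.arctan2(R[1,0],R[0,0]))),2),"F",np.round(s["wrist_force"],1),"t",s["time_s"],"shift",np.round(R.T@d,4),end=" ")
    if yaw is not None: print("turn",round(float(-((yaw-np.degrees(np.arctan2(R[1,0],R[0,0]))+180)%360-180)),2))
E
python3 - <<'E'
from h import *
A=imaging.capture("scene");B=imaging.capture("side")
C={"g":((40,120,80),(75,255,255),(317,144),(213,318)),"r":((0,150,80),(8,255,255),(305,152),(232,305)),"b":((108,150,60),(130,255,255),(294,161),(251,292)),
"knob":((18,120,80),(32,255,255),(271,236),(287,198)),"pad":((105,150,60),(130,255,255),(186,224),(365,153))}
for k,(lo,hi,a,b) in C.items():
    pa,pb=blob(A,lo,hi,a,14 if len(k)<2 else 25),blob(B,lo,hi,b,12 if len(k)<2 else 25)
    x,e=tri([(A,pa),(B,pb)]);print(k,pa.round(1),pb.round(1),x.round(4),e,onz(A,pa,x[2]).round(4),onz(B,pb,x[2]).round(4))
go([0,0,0],-94)
E
```

```text
g [316.3 143.7] [213.4 318.2] [0.4743 0.3444 0.0378] [np.float64(0.3), np.float64(0.3)] [0.4745 0.3447 0.0378] [0.4741 0.3442 0.0378]
r [305.2 151.9] [232.7 304.8] [0.4712 0.2966 0.0379] [np.float64(0.5), np.float64(0.5)] [0.4715 0.297  0.0379] [0.4708 0.2963 0.0379]
b [293.7 160.6] [250.9 291.8] [0.4687 0.2483 0.0378] [np.float64(0.2), np.float64(0.2)] [0.4688 0.2485 0.0378] [0.4685 0.2482 0.0378]
knob [272.  234.2] [286.7 198. ] [ 0.6067 -0.0066  0.0584] [np.float64(0.5), np.float64(0.5)] [ 0.607  -0.0063  0.0584] [ 0.6063 -0.0069  0.0584]
pad [186.  224.5] [364.  152.2] [ 0.4997 -0.1666  0.1609] [np.float64(0.4), np.float64(0.4)] [ 0.5    -0.1664  0.1609] [ 0.4995 -0.167   0.1609]
tcp [ 0.1399 -0.6091  0.2225] yawx -167.06 F [ 0.8  0.8 -0.3] t 2.35 shift [0.     0.625  0.2225] turn -73.06
```

apply_moves(
  moves=[
    [[0,0,-0.015],-7.1],
    [[0,0,-0.015],-7.1],
    [[0,0,-0.015],-7.1],
    [[0,0,-0.015],-7.1],
    [[0,0,-0.01],-7.1],
  ],
)

```text
time_s: 2.77
tcp_pos: [0.14, -0.6096, 0.2944]
ee_rot: [[-0.659, -0.752, 0.001], [-0.752, 0.659, -0.002], [0.001, -0.002, -1.0]]
wrist_force: [0.4, 0.4, 0.1]
gripper_width: 1.0
gripper_force: 0.0
```

apply_moves(
  moves=[
    [[0,0,0],-7.1],
    [[0,0,0],-7.1],
    [[0,0,0],-7.1],
    [[0,0,0],-7.1],
    [[0,0,0],-7.1],
  ],
)

```text
time_s: 3.18
tcp_pos: [0.1399, -0.6091, 0.2926]
ee_rot: [[-0.099, -0.995, 0.0], [-0.995, 0.099, -0.0], [0.0, -0.0, -1.0]]
wrist_force: [1.1, -0.5, 0.1]
gripper_width: 0.998
gripper_force: 0.0
```

apply_moves(
  moves=[
    [[-0.0358,-0.0172,0],-2.4],
    [[-0.0358,-0.0172,0],0],
    [[-0.0358,-0.0172,0],0],
    [[-0.0358,-0.0172,0],0],
    [[-0.0358,-0.0172,0],0],
  ],
)

```text
time_s: 3.6
tcp_pos: [0.239, -0.4352, 0.2926]
ee_rot: [[-0.065, -0.998, 0.0], [-0.998, 0.065, -0.0], [0.0, -0.0, -1.0]]
wrist_force: [1.3, -0.1, 0.6]
gripper_width: 0.998
gripper_force: 0.0
```

apply_moves(
  moves=[
    [[-0.0358,-0.0172,0],0],
    [[-0.0358,-0.0172,0],0],
    [[-0.0358,-0.0172,0],0],
    [[-0.0358,-0.0172,0],0],
    [[-0.0358,-0.0172,0],0],
  ],
)

```text
time_s: 4.02
tcp_pos: [0.3363, -0.2619, 0.293]
ee_rot: [[-0.064, -0.998, 0.001], [-0.998, 0.064, -0.0], [0.0, -0.001, -1.0]]
wrist_force: [1.1, -0.7, 0.2]
gripper_width: 1.0
gripper_force: 0.0
```

apply_moves(
  moves=[
    [[-0.0358,-0.0172,0],0],
    [[-0.0358,-0.0172,0],0],
    [[-0.0358,-0.0172,0],0],
    [[-0.0358,-0.0172,0],0],
    [[-0.0358,-0.0172,0],0],
  ],
)

```text
time_s: 4.43
tcp_pos: [0.4336, -0.0886, 0.2931]
ee_rot: [[-0.063, -0.998, 0.001], [-0.998, 0.063, 0.0], [-0.0, -0.001, -1.0]]
wrist_force: [-0.2, -0.9, 1.3]
gripper_width: 0.996
gripper_force: 0.0
```

apply_moves(
  moves=[
    [[-0.04,0.0018,0],0],
    [[-0.04,0.0018,0],0],
    [[-0.04,0.0018,0],0],
    [[-0.04,0.0018,0],0],
    [[-0.04,0.0018,0],0],
  ],
)

```text
time_s: 4.85
tcp_pos: [0.4365, 0.1116, 0.293]
ee_rot: [[-0.063, -0.998, 0.001], [-0.998, 0.063, 0.001], [-0.001, -0.001, -1.0]]
wrist_force: [2.0, -0.4, -0.9]
gripper_width: 0.997
gripper_force: 0.0
```

apply_moves(
  moves=[
    [[-0.04,0.0018,0.01],0],
    [[-0.04,0.0018,0.02],0],
    [[-0.04,0.0018,0.03],0],
    [[0,0,0.03],0],
    [[0,0,0],0],
  ],
)

```text
time_s: 5.27
tcp_pos: [0.4356, 0.2197, 0.2033]
ee_rot: [[-0.062, -0.998, -0.01], [-0.998, 0.062, -0.007], [0.007, 0.01, -1.0]]
wrist_force: [-0.5, -0.6, -0.1]
gripper_width: 1.001
gripper_force: 0.0
```

```bash
python3 - <<'E'
from h import *
go([.4743,.3444,.12],-93.3)
w=imaging.capture("wrist");cv2.imwrite("pics/d.png",w["frame"])
b=blob(w,(40,120,80),(75,255,255),proj(w,[.4743,.3444,.038])[0],80)
print(proj(w,[.4743,.3444,.038]),b, None if b is None else onz(w,b,.040))
E
```

```text
tcp [0.4356 0.2197 0.2033] yawx -93.57 F [-0.5 -0.6 -0.1] t 5.2667 shift [-0.1275 -0.0317  0.082 ] turn -0.27
[[249.06563677 311.70687249]] [247.27075812 309.33212996] [0.47566912 0.34037932 0.04      ]
```

apply_moves(
  moves=[
    [[-0.032,-0.008,0.01],0],
    [[-0.032,-0.008,0.01],0],
    [[-0.032,-0.008,0.01],-0.3],
    [[-0.031,-0.008,0.02],0],
    [[0,0,0.01],0],
  ],
)

```text
time_s: 5.73
tcp_pos: [0.4817, 0.349, 0.1492]
ee_rot: [[-0.057, -0.998, 0.003], [-0.998, 0.057, 0.003], [-0.003, -0.003, -1.0]]
wrist_force: [0.4, -0.4, -1.2]
gripper_width: 0.999
gripper_force: 0.0
```

apply_moves(
  moves=[
    [[0,0,0],0],
    [[0,0,0],0],
  ],
)

```text
time_s: 5.9
tcp_pos: [0.4795, 0.3442, 0.1501]
ee_rot: [[-0.059, -0.998, 0.001], [-0.998, 0.059, -0.0], [0.0, -0.001, -1.0]]
wrist_force: [0.8, -0.2, 0.6]
gripper_width: 0.999
gripper_force: 0.0
```

```bash
python3 - <<'E'
from h import *
go([.4743,.3444,.12],-93.3)
w=imaging.capture("wrist");cv2.imwrite("pics/d.png",w["frame"])
for n,X,lo,hi in(("g",[.4743,.3444,.038],(40,120,80),(75,255,255)),("r",[.4712,.2966,.038],(0,150,80),(8,255,255)),("b",[.4687,.2483,.038],(108,150,60),(130,255,255))):
    b=blob(w,lo,hi,proj(w,X)[0],60)
    print(n,proj(w,X),b, None if b is None else onz(w,b,.039))
E
```

```text
tcp [0.4795 0.3442 0.1501] yawx -93.4 F [ 0.8 -0.2  0.6] t 5.9 shift [0.0001 0.0052 0.0301] turn -0.1
g [[286.66919271 203.93277958]] [284.28430296 201.87376509] [0.47612095 0.34235351 0.039     ]
r [[287.26881163 143.75506915]] [284.44264069 142.06926407] [0.47332013 0.2951238  0.039     ]
b [[287.04739464  78.30102164]] [284.40725806  76.76814516] [0.47062054 0.2472089  0.039     ]
```

View pics/d.png

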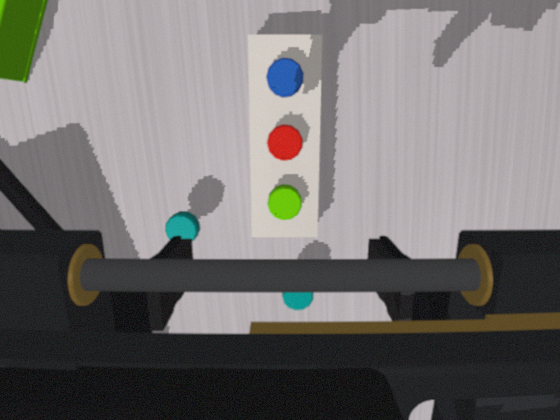

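The wrist view shows the green cap at (284,202), red and blue beyond it, and the teal studs at (182,228) and (298,295). I'll narrow the opening to stay clear of the teal one and go down.

apply_moves(
  moves=[
    [[0.0008,0.0043,0],0.1],
    [[0,0,0.02],0],
    [[0,0,0.025],0],
    [[0,0,0.025],0],
    [[0,0,0.02],0],
  ],
  hand=0.05,
)

```text
time_s: 6.37
tcp_pos: [0.4745, 0.3437, 0.0596]
ee_rot: [[-0.061, -0.998, 0.001], [-0.998, 0.061, 0.002], [-0.002, -0.001, -1.0]]
wrist_force: [-0.1, 0.1, 0.7]
gripper_width: 0.705
gripper_force: 0.0
```

apply_moves(
  moves=[
    [[0,0,0.015],0],
    [[0,0,0.008],0],
    [[0,0,0.004],0],
    [[0,0,0],0],
    [[0,0,0],0],
  ],
)

```text
time_s: 6.78
tcp_pos: [0.4752, 0.3449, 0.0334]
ee_rot: [[-0.06, -0.998, 0.002], [-0.998, 0.06, 0.002], [-0.002, -0.002, -1.0]]
wrist_force: [-0.4, -0.8, -0.1]
gripper_width: 0.577
gripper_force: 0.0
```

```bash
python3 - <<'E'
from h import *
go([.4752,.3434,.033],-93.3)
w=imaging.capture("wrist");cv2.imwrite("pics/e.png",w["frame"])
b=blob(w,(40,120,80),(75,255,255),proj(w,[.4752,.3434,.038])[0],60)
print(b,onz(w,b,.039))
E
```

```text
tcp [0.4752 0.3449 0.0334] yawx -93.46 F [-0.4 -0.8 -0.1] t 6.7833 shift [ 0.0015 -0.0001  0.0004] turn -0.16
[278.34005038 244.4559194 ] [0.47563251 0.33649623 0.039     ]
```

apply_moves(
  moves=[
    [[0.0015,0,0.0005],0],
    [[0,0,0],0],
  ],
)

```text
time_s: 7.0
tcp_pos: [0.4748, 0.3431, 0.0323]
ee_rot: [[-0.061, -0.998, 0.001], [-0.998, 0.061, 0.001], [-0.001, -0.001, -1.0]]
wrist_force: [-0.0, 0.5, 0.1]
gripper_width: 0.572
gripper_force: 0.0
```

apply_moves(
  moves=[
    [[0,0,0],0],
    [[0,0,0],0],
    [[0,0,0],0],
    [[0,0,0],0],
  ],
  hand=0.0,
)

```text
time_s: 7.33
tcp_pos: [0.4745, 0.343, 0.0315]
ee_rot: [[-0.06, -0.998, 0.0], [-0.998, 0.06, 0.0], [-0.0, -0.0, -1.0]]
wrist_force: [-0.3, 0.2, -0.3]
gripper_width: 0.354
gripper_force: 0.0
```

```bash
python3 - <<'E'
from h import *
go([.4752,.3434,.033],-93.3)
print(r.sense()["gripper_width"]*87,r.sense()["gripper_force"])
B=imaging.capture("side")
cv2.imwrite("pics/e.png",cv2.resize(B["frame"][230:370,130:310],None,fx=4,fy=4))
w=imaging.capture("wrist")
b=blob(w,(40,120,80),(75,255,255),proj(w,[.4752,.3434,.038])[0],60);print(b)
E
```

```text
tcp [0.4745 0.343  0.0315] yawx -93.46 F [-0.3  0.2 -0.3] t 7.3333 shift [-0.0004 -0.0007 -0.0015] turn -0.16
30.785382600659226 0.0
[280.30528667 246.83469844]
```

View pics/e.png

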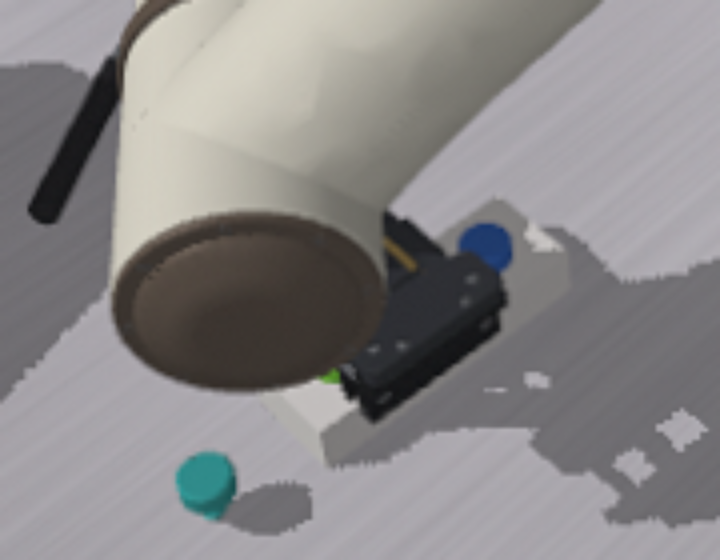

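The arm hides most of the gripper here, with the green cap just showing at crop (330,377) and the fingers still closing. I'll finish the grip and lift.

apply_moves(
  moves=[
    [[0,0,0],0],
    [[0,0,0],0],
    [[0,0,0],0],
    [[0,0,-0.002],0],
    [[0,0,-0.01],0],
  ],
)

```text
time_s: 7.85
tcp_pos: [0.4735, 0.3419, 0.042]
ee_rot: [[-0.061, -0.998, -0.003], [-0.998, 0.061, -0.003], [0.003, 0.003, -1.0]]
wrist_force: [0.6, 0.1, -1.2]
gripper_width: 0.306
gripper_force: 30.0
```

apply_moves(
  moves=[
    [[0,0,-0.02],0],
    [[0,0,-0.03],0],
    [[0,0,-0.04],0],
    [[0,0,-0.035],0],
    [[0,0,0],0],
  ],
)

```text
time_s: 8.27
tcp_pos: [0.4782, 0.346, 0.1779]
ee_rot: [[-0.059, -0.998, 0.013], [-0.998, 0.059, 0.011], [-0.012, -0.012, -1.0]]
wrist_force: [-0.1, 1.1, -0.5]
gripper_width: 0.305
gripper_force: 30.0
```

```bash
python3 - <<'E'
from h import *
go([.594,-.072,.15],-102.3)
print(r.sense()["gripper_width"]*87,r.sense()["gripper_force"])
w=imaging.capture("wrist")
s=r.sense();b=blob(w,(40,120,80),(75,255,255),(284,240),60);print(b,onz(w,b,s["tcp_pos"][2]+.008)-s["tcp_pos"])
A=imaging.capture("scene");B=imaging.capture("side")
for P in(A,B):
  b=blob(P,(40,120,80),(75,255,255),proj(P,s["tcp_pos"])[0],12);print(proj(P,s["tcp_pos"]),b)
E
```

```text
tcp [0.4782 0.346  0.1779] yawx -93.36 F [-0.1  1.1 -0.5] t 8.2667 shift [ 0.4108 -0.1398  0.0248] turn 8.94
26.559699226415226 29.999979733256623
[280.22121212 246.94924242] [ 0.00129371 -0.0055568   0.008     ]
[[318.41753066 104.69358325]] [317.1509434  101.52830189]
[[203.3331904  269.93300658]] [200.41772152 270.40506329]
```

apply_moves(
  moves=[
    [[0.03,-0.013,0],0],
    [[0.036,-0.0155,0],0],
    [[0.036,-0.0155,0],0],
    [[0.036,-0.0155,0],0],
    [[0.036,-0.0155,0],0],
  ],
)

```text
time_s: 8.83
tcp_pos: [0.538, 0.1626, 0.1667]
ee_rot: [[-0.06, -0.998, -0.004], [-0.998, 0.06, -0.002], [0.002, 0.003, -1.0]]
wrist_force: [1.0, 0.5, -1.1]
gripper_width: 0.308
gripper_force: 30.0
```

apply_moves(
  moves=[
    [[0.036,-0.0155,0],0],
    [[0.036,-0.0155,0],0],
    [[0.036,-0.0155,0],0],
    [[0.036,-0.0155,0],0],
    [[0.03,-0.012,0],0],
  ],
)

```text
time_s: 9.25
tcp_pos: [0.6016, -0.0161, 0.1665]
ee_rot: [[-0.062, -0.998, -0.004], [-0.998, 0.062, -0.001], [0.001, 0.004, -1.0]]
wrist_force: [0.2, 1.0, -0.6]
gripper_width: 0.306
gripper_force: 30.0
```

apply_moves(
  moves=[
    [[0,0,0.005],4.5],
    [[0,0,0.005],4.5],
    [[0,0,0],0],
    [[0,0,0],0],
    [[0,0,0],0],
  ],
)

```text
time_s: 9.67
tcp_pos: [0.6018, -0.0132, 0.1578]
ee_rot: [[-0.214, -0.977, -0.002], [-0.977, 0.214, -0.0], [0.001, 0.001, -1.0]]
wrist_force: [-0.1, -0.4, -1.1]
gripper_width: 0.305
gripper_force: 30.0
```

```bash
python3 - <<'E'
from h import *
go([.594,-.072,.15],-102.3)
s=r.sense();T=s["tcp_pos"];R=np.array(s["ee_rot"])
P={n:imaging.capture(n) for n in("scene","side","wrist")}
for t in "die slide_knob handle_pad lever pliers".split():
    o={n:at(P[n],t,1) for n in P};print(t,o)
    L=[(P[n],v[0][0]) for n,v in o.items() if v]
    if len(L)>1:
        x,e=tri(L);print("   ",x.round(4),e)
    if o["wrist"]: print("    w", onz(P["wrist"],o["wrist"][0][0],{"die":.056,"slide_knob":.086,"handle_pad":.173,"lever":.088,"pliers":0}[t]).round(4))
L=[]
for n in("scene","side"):
    b=blob(P[n],(40,120,80),(75,255,255),proj(P[n],T)[0],12);print(n,b);L.append((P[n],b)) if b is not None else 0
if len(L)>1: x,e=tri(L);print("stud rel tool",R.T@(x-T),x,e)
cv2.imwrite("pics/f.png",P["wrist"]["frame"])
cv2.imwrite("pics/f2.png",cv2.resize(P["scene"]["frame"][190:290,200:340],None,fx=5,fy=5))
E
```

```text
tcp [ 0.6018 -0.0132  0.1578] yawx -102.33 F [-0.1 -0.4 -1.1] t 9.6667 shift [ 0.0591 -0.0049  0.0078] turn -0.03
die {'scene': [(array([249.984, 250.32 ]), 0.65)], 'side': [(array([307.104, 188.916]), 0.83)], 'wrist': [(array([272.888, 132.72 ]), 0.81)]}
    [ 0.5957 -0.0713  0.0538] [np.float64(2.0), np.float64(1.0), np.float64(2.1)]
    w [ 0.5952 -0.0693  0.056 ]
slide_knob {'scene': [(array([274.624, 227.304]), 0.89)], 'side': [(array([284.872, 185.304]), 0.92)], 'wrist': [(array([276.08 , 223.398]), 0.95)]}
    [ 0.6116 -0.0082  0.091 ] [np.float64(5.1), np.float64(2.6), np.float64(6.4)]
    w [ 0.6059 -0.009   0.086 ]
handle_pad {'scene': [(array([180.992, 218.988]), 0.71)], 'side': [(array([366.52 , 149.016]), 0.72)], 'wrist': []}
    [ 0.4913 -0.1676  0.1737] [np.float64(2.0), np.float64(2.0)]
lever {'scene': [(array([227.304, 289.716]), 0.71)], 'side': [(array([325.192, 146.706]), 0.8)], 'wrist': [(array([278.376, 256.41 ]), 0.22)]}
    [ 0.616  -0.1204  0.1334] [np.float64(99.0), np.float64(30.3), np.float64(110.0)]
    w [0.6094 0.0146 0.088 ]
pliers {'scene': [(array([209.384, 286.02 ]), 0.57)], 'side': [(array([343.728, 189.714]), 0.6)], 'wrist': [(array([456.4  , 410.214]), 0.73)]}
    [ 0.5517 -0.0991  0.1317] [np.float64(137.8), np.float64(67.7), np.float64(155.4)]
    w [0.4581 0.2802 0.    ]
scene [264.12765957 204.57446809]
side [286.64912281 162.64912281]
stud rel tool [-0.00096382  0.00137693 -0.00598301] [ 0.60069345 -0.01195822  0.16377005] [np.float64(5.8), np.float64(5.8)]
```

View pics/f.png

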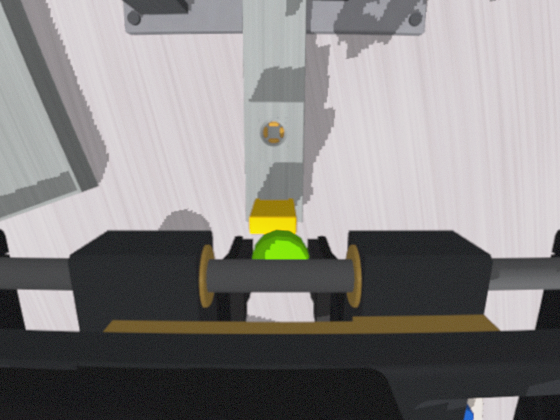

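The wrist view shows the die hole at (273,132), the knob top at (273,216), and the held green cap at (281,247), partly behind the rod. Next I'll refine the hole position.

```bash
python3 - <<'E'
from h import *
s=r.sense();T=s["tcp_pos"];R=np.array(s["ee_rot"]);print(T)
P={n:imaging.capture(n) for n in("scene","side","wrist")}
for n in P:
    q=at(P[n],"die",1)
    if q: print(n,q[0][0],onz(P[n],q[0][0],.056).round(4))
w=P["wrist"]; g=cv2.cvtColor(w["frame"],cv2.COLOR_BGR2GRAY)
c=cv2.HoughCircles(cv2.medianBlur(g[100:165,240:310],3),cv2.HOUGH_GRADIENT,1,30,param1=80,param2=10,minRadius=8,maxRadius=16)
if c is not None:
    px=c[0,0,:2]+[240,100];print("hough",px,c[0,0,2],onz(w,px,.056).round(4))
m=cv2.inRange(cv2.cvtColor(w["frame"],cv2.COLOR_BGR2HSV),(18,120,80),(32,255,255));m[:180]=0;m[235:]=0
x=cv2.boundingRect(m[:, 200:340]);print("knob",x)
for d in(0,.03,.0591,.09): print(d,proj(w,T+R@[d,0,T[2]-.056]),proj(w,T+R@[d,0,T[2]-.086]))
print("cap top",proj(w,T+R@[0,0,-.011]))
for i in range(3):
    q=imaging.capture("wrist");a=at(q,"die",1)[0][0];print(a,onz(q,a,.056).round(4))
for n in("scene","side"):
    q=imaging.capture(n);a=at(q,"die",1)[0][0];print(n,a,onz(q,a,.056).round(4))
f=g[100:165,240:310];cv2.imwrite("pics/g.png",cv2.resize(w["frame"][90:260,220:340],None,fx=5,fy=3.5) if 0 else cv2.resize(w["frame"][90:270,200:350],None,fx=3.3,fy=3.3,interpolation=cv2.INTER_CUBIC))
E
```

```text
[ 0.60221232 -0.0133886   0.15841467]
scene [249.424 249.018] [ 0.5935 -0.0727  0.056 ]
side [307.776 188.118] [ 0.596  -0.0739  0.056 ]
wrist [270.816 132.72 ] [ 0.5967 -0.0702  0.056 ]
hough [272.5 134.5] 12.5 [ 0.5958 -0.0686  0.056 ]
knob (49, 199, 48, 36)
0 [[280.09628377 206.80940498]] [[280.11265455 217.14209595]]
0.03 [[280.09835955 168.43077868]] [[280.11556613 174.32326976]]
0.0591 [[280.10011844 129.30922582]] [[280.11807557 130.3749421 ]]
0.09 [[280.1016401   85.77482005]] [[280.12029226  81.1707566 ]]
cap top [[280.18866364 265.32571058]]
[274.512 132.384] [ 0.594  -0.0698  0.056 ]
[271.824 135.282] [ 0.5964 -0.0681  0.056 ]
[270.872 134.484] [ 0.597  -0.0689  0.056 ]
scene [249.592 249.9  ] [ 0.5956 -0.0744  0.056 ]
side [307.776 188.412] [ 0.5952 -0.073   0.056 ]
```

```bash
python3 - <<'E'
from h import *
s=r.sense();T=s["tcp_pos"];R=np.array(s["ee_rot"])
w=imaging.capture("wrist")
m=cv2.inRange(cv2.cvtColor(w["frame"],cv2.COLOR_BGR2HSV),(40,100,60),(80,255,255));m[:200]=0;m[300:]=0
ys,xs=np.where(m>0);print("rows",ys.min(),ys.max(),"cols",xs.min(),xs.max())
for dx in(-.002,0,.002): print(dx,proj(w,T+R@[.014+dx,0,-.0105]),proj(w,T+R@[.014+dx,0,.0015]))
go([.5953,-.0693,.125],-102.3)
E
```

```text
rows 231 259 cols 251 309
-0.002 [[280.19061028 240.49970612]] [[280.17454471 232.34674351]]
0 [[280.19101146 236.34375604]] [[280.17486162 228.44911089]]
0.002 [[280.19140953 232.16103743]] [[280.17517566 224.52842684]]
tcp [ 0.6022 -0.0134  0.1585] yawx -102.46 F [-0.  0. -1.] t 11.4167 shift [ 0.0561 -0.0053  0.0335] turn -0.16
```

apply_moves(
  moves=[
    [[0.02,-0.002,0],0],
    [[0.02,-0.002,0.01],0],
    [[0.0173,-0.0016,0.02],0],
    [[0,0,0.02],0],
    [[0,0,0.016],0],
  ],
)

```text
time_s: 11.83
tcp_pos: [0.5946, -0.0716, 0.0913]
ee_rot: [[-0.218, -0.976, -0.001], [-0.976, 0.218, 0.0], [0.0, 0.001, -1.0]]
wrist_force: [1.1, -0.0, -1.1]
gripper_width: 0.307
gripper_force: 30.0
```

apply_moves(
  moves=[
    [[0,0,0.003],0],
    [[0,0,0],0],
    [[0,0,0],0],
  ],
)

```text
time_s: 12.08
tcp_pos: [0.5961, -0.0704, 0.0903]
ee_rot: [[-0.215, -0.977, 0.001], [-0.977, 0.215, -0.0], [0.0, -0.001, -1.0]]
wrist_force: [0.4, 0.8, -0.2]
gripper_width: 0.304
gripper_force: 30.0
```

```bash
python3 - <<'E'
from h import *
go([.5954,-.0706,.0645],-102.3)
A=imaging.capture("scene");B=imaging.capture("side")
a=cv2.resize(A["frame"][200:280,205:305],None,fx=4,fy=4,interpolation=cv2.INTER_CUBIC)
b=cv2.resize(B["frame"][140:220,255:355],None,fx=4,fy=4,interpolation=cv2.INTER_CUBIC)
cv2.imwrite("pics/h.png",np.hstack([a,b]))
E
```

```text
tcp [ 0.5961 -0.0704  0.0903] yawx -102.42 F [ 0.4  0.8 -0.2] t 12.0833 shift [0.0003 0.0007 0.0258] turn -0.12
```

View pics/h.png

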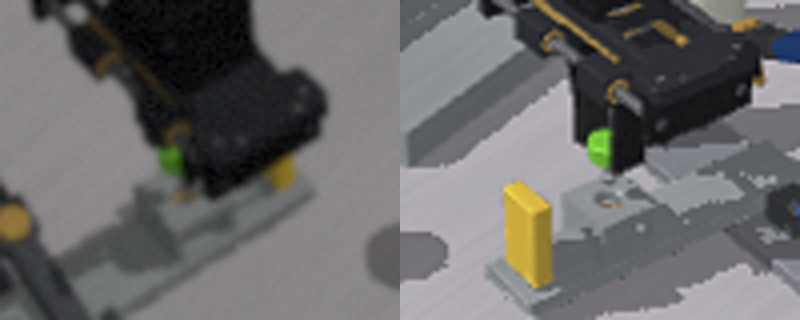

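Both views show the shank right above the die hole: in the side crop the tip is at (608,178) and the hole at (608,200). Lowering in small steps while watching the force.

apply_moves(
  moves=[
    [[0,0.0005,0.003],0],
    [[0,0,0.003],0],
    [[0,0,0.003],0],
    [[0,0,0.003],0],
    [[0,0,0.002],0],
  ],
)

```text
time_s: 12.6
tcp_pos: [0.5946, -0.0704, 0.075]
ee_rot: [[-0.216, -0.976, -0.001], [-0.976, 0.216, -0.0], [0.0, 0.001, -1.0]]
wrist_force: [0.4, -0.7, -0.7]
gripper_width: 0.307
gripper_force: 30.0
```

apply_moves(
  moves=[
    [[0,0,0.002],0],
    [[0,0,0.002],0],
    [[0,0,0.002],0],
  ],
)

```text
time_s: 12.85
tcp_pos: [0.5949, -0.0705, 0.0692]
ee_rot: [[-0.216, -0.976, 0.0], [-0.976, 0.216, -0.0], [0.0, -0.0, -1.0]]
wrist_force: [0.2, -0.3, -1.2]
gripper_width: 0.305
gripper_force: 30.0
```

apply_moves(
  moves=[
    [[0,0,0.002],0],
    [[0,0,0.001],0],
    [[0,0,0],0],
  ],
)

```text
time_s: 13.1
tcp_pos: [0.5947, -0.0705, 0.0661]
ee_rot: [[-0.216, -0.976, -0.001], [-0.976, 0.216, -0.0], [0.0, 0.001, -1.0]]
wrist_force: [-0.3, -0.2, -1.2]
gripper_width: 0.302
gripper_force: 30.0
```

apply_moves(
  moves=[
    [[0,0,0.001],0],
    [[0,0,0],0],
  ],
)

```text
time_s: 13.27
tcp_pos: [0.5949, -0.0704, 0.0654]
ee_rot: [[-0.216, -0.976, 0.0], [-0.976, 0.216, 0.0], [-0.0, -0.0, -1.0]]
wrist_force: [0.9, -1.1, -0.9]
gripper_width: 0.31
gripper_force: 30.0
```

apply_moves(
  moves=[
    [[0,0,0.001],0],
    [[0,0,0],0],
  ],
)

```text
time_s: 13.43
tcp_pos: [0.595, -0.0703, 0.0646]
ee_rot: [[-0.216, -0.976, 0.0], [-0.976, 0.216, 0.0], [-0.0, -0.0, -1.0]]
wrist_force: [-0.4, 0.9, 0.3]
gripper_width: 0.304
gripper_force: 30.0
```

apply_moves(
  moves=[
    [[0,0,0],0],
    [[0,0,0],0],
    [[0,0,0],0],
    [[0,0,0],0],
    [[0,0,0],0],
  ],
  hand=0.06,
)

```text
time_s: 13.85
tcp_pos: [0.5948, -0.0705, 0.0645]
ee_rot: [[-0.216, -0.976, 0.0], [-0.976, 0.216, -0.0], [0.0, -0.0, -1.0]]
wrist_force: [-0.2, -0.0, 0.3]
gripper_width: 0.598
gripper_force: 0.0
```

apply_moves(
  moves=[
    [[0,0,0],0],
    [[0,0,-0.005],0],
    [[0,0,-0.02],0],
    [[0,0,-0.03],0],
    [[0,0,-0.03],0],
  ],
)

```text
time_s: 14.27
tcp_pos: [0.5942, -0.0705, 0.15]
ee_rot: [[-0.216, -0.976, -0.002], [-0.976, 0.216, -0.0], [0.001, 0.002, -1.0]]
wrist_force: [-0.1, -0.0, 0.4]
gripper_width: 0.689
gripper_force: 0.0
```

apply_moves(
  moves=[
    [[-0.03,0,-0.02],0],
    [[-0.04,0,0],0],
    [[-0.04,0,0],0],
    [[-0.025,0,0],0],
    [[0,0,0],0],
  ],
  hand=0.0,
)

```text
time_s: 14.68
tcp_pos: [0.6251, 0.0658, 0.1699]
ee_rot: [[-0.211, -0.977, 0.002], [-0.977, 0.211, 0.001], [-0.001, -0.002, -1.0]]
wrist_force: [-0.2, -0.4, -0.5]
gripper_width: 0.395
gripper_force: 0.0
```

```bash
python3 - <<'E'
from h import *
go([.5954,-.0706,.0645],-102.3)
w=imaging.capture("wrist");B=imaging.capture("side")
a=cv2.resize(w["frame"][40:260,180:380],None,fx=2,fy=2,interpolation=cv2.INTER_CUBIC)
b=cv2.resize(B["frame"][130:240,245:345],None,fx=4,fy=4,interpolation=cv2.INTER_CUBIC)
cv2.imwrite("pics/i.png",np.hstack([a,b]))
for n,P in(("w",w),("side",B)):
    for t,z in(("slide_knob",.086),("handle_pad",.173),("lever",.088)):
        q=at(P,t,1); print(n,t,q, onz(P,q[0][0],z).round(4) if q else "")
E
```

```text
tcp [0.6251 0.0658 0.1699] yawx -102.18 F [-0.2 -0.4 -0.5] t 14.6833 shift [0.1397 0.0005 0.1052] turn 0.12
w slide_knob [(array([284.704, 101.808]), 0.79)] [ 0.6058 -0.0095  0.086 ]
w handle_pad [] 
w lever [] 
side slide_knob [(array([289.576, 187.908]), 0.88)] [ 0.604  -0.0154  0.086 ]
side handle_pad [(array([366.52 , 150.318]), 0.62)] [ 0.4896 -0.162   0.173 ]
side lever [(array([321.272, 147.42 ]), 0.77)] [ 0.6609 -0.2032  0.088 ]
```

View pics/i.png

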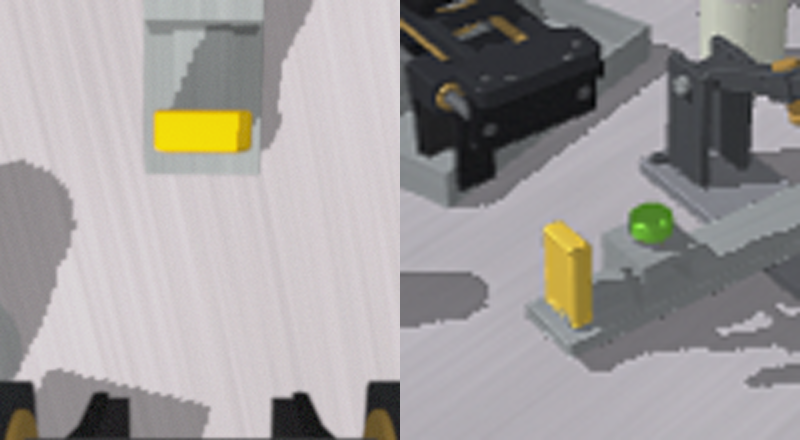

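The stud stands upright in the die: the cap in the side crop is at (650,222), beside the knob at (568,275). Next I'll push the slide home with the fingers shut.

apply_moves(
  moves=[
    [[0,0,0.03],0],
    [[0,0,0.03],0],
    [[0,0,0.03],0],
    [[0,0,0.03],0],
    [[0.015,0,0],0],
  ],
)

```text
time_s: 15.5
tcp_pos: [0.6169, 0.0464, 0.0431]
ee_rot: [[-0.216, -0.976, -0.011], [-0.976, 0.216, -0.002], [0.004, 0.01, -1.0]]
wrist_force: [-2.1, -0.5, -0.7]
gripper_width: 0.001
gripper_force: 0.0
```

apply_moves(
  moves=[
    [[0.015,0,0],0],
    [[0.01,0,0],0],
    [[0.007,0,0],0],
    [[0.007,0,0],0],
    [[0.007,0,0],0],
  ],
)

```text
time_s: 15.92
tcp_pos: [0.6123, 0.0021, 0.0517]
ee_rot: [[-0.216, -0.976, 0.005], [-0.976, 0.216, 0.002], [-0.003, -0.005, -1.0]]
wrist_force: [-0.4, 6.5, 2.8]
gripper_width: 0.006
gripper_force: 2.9
```

apply_moves(
  moves=[
    [[0.008,0,0],0],
    [[0.008,0,0],0],
    [[0.008,0,0],0],
    [[0.008,0,0],0],
    [[0.008,0,0],0],
  ],
)

```text
time_s: 16.33
tcp_pos: [0.6037, -0.0362, 0.0517]
ee_rot: [[-0.215, -0.977, 0.005], [-0.977, 0.215, 0.002], [-0.003, -0.005, -1.0]]
wrist_force: [-1.6, 7.1, 3.7]
gripper_width: 0.0
gripper_force: 3.0
```

apply_moves(
  moves=[
    [[0.008,0,0],0],
    [[0.008,0,0],0],
    [[0.008,0,0],0],
    [[0.008,0,0],0],
    [[0.006,0,0],0],
  ],
)

```text
time_s: 16.75
tcp_pos: [0.5954, -0.0737, 0.0516]
ee_rot: [[-0.215, -0.977, 0.005], [-0.977, 0.215, 0.002], [-0.003, -0.004, -1.0]]
wrist_force: [-0.1, 6.9, 3.2]
gripper_width: 0.005
gripper_force: 2.8
```

```bash
python3 - <<'E'
from h import *
yh=np.array([.213,.977,0]);s=r.sense()
go([.5645+.213*.08,-.1836+.977*.08,.05],-102.3)
for n in("scene","side"):
    q=imaging.capture(n)
    for t in("slide_knob","die","stud_green"): print(n,t,at(q,t,2))
cv2.imwrite("pics/j.png",cv2.resize(q["frame"][120:230,250:390],None,fx=4,fy=4))
E
```

```text
tcp [ 0.5954 -0.0737  0.0516] yawx -102.44 F [-0.1  6.9  3.2] t 16.75 shift [0.034  0.0067 0.0015] turn -0.14
scene slide_knob [(array([243.992, 245.406]), 0.95)]
scene die [(array([218.904, 264.6  ]), 0.57)]
scene stud_green [(array([220.024, 262.416]), 0.63), (array([330.288, 135.282]), 0.58)]
side slide_knob [(array([315.896, 174.09 ]), 0.83), (array([365.4  , 148.218]), 0.73)]
side die [(array([332.808, 175.602]), 0.51), (array([342.776, 191.184]), 0.45)]
side stud_green [(array([182.784, 351.918]), 0.6), (array([180.992, 303.912]), 0.54)]
```

apply_moves(
  moves=[
    [[0.007,0,0],0],
    [[0.007,0,0],0],
    [[0.006,0,0],0],
    [[0.003,0,0],0],
    [[0.002,0,0],0],
  ],
)

```text
time_s: 17.57
tcp_pos: [0.5886, -0.0981, 0.0494]
ee_rot: [[-0.216, -0.976, 0.0], [-0.976, 0.216, 0.001], [-0.001, 0.0, -1.0]]
wrist_force: [-0.2, 5.7, 1.2]
gripper_width: 0.0
gripper_force: 2.6
```

apply_moves(
  moves=[
    [[0.002,0,0],0],
    [[0.002,0,0],0],
  ],
)

```text
time_s: 17.73
tcp_pos: [0.5878, -0.1019, 0.0494]
ee_rot: [[-0.216, -0.976, 0.0], [-0.976, 0.216, 0.001], [-0.001, 0.0, -1.0]]
wrist_force: [-0.2, 5.7, 0.7]
gripper_width: 0.004
gripper_force: 2.6
```

apply_moves(
  moves=[
    [[0.002,0,0],0],
    [[0.001,0,0],0],
  ],
)

```text
time_s: 17.9
tcp_pos: [0.5872, -0.1043, 0.0494]
ee_rot: [[-0.216, -0.976, 0.001], [-0.976, 0.216, 0.002], [-0.002, -0.0, -1.0]]
wrist_force: [-1.2, 10.5, 1.3]
gripper_width: 0.002
gripper_force: 5.3
```

apply_moves(
  moves=[
    [[0.001,0,0],0],
    [[0,0,0],0],
  ],
)

```text
time_s: 18.07
tcp_pos: [0.5872, -0.1044, 0.0494]
ee_rot: [[-0.216, -0.976, 0.001], [-0.976, 0.216, 0.003], [-0.003, -0.001, -1.0]]
wrist_force: [-0.4, 10.6, 1.9]
gripper_width: 0.008
gripper_force: 5.2
```

apply_moves(
  moves=[
    [[0.001,0,0],0],
    [[0,0,0],0],
  ],
)

```text
time_s: 18.23
tcp_pos: [0.5873, -0.1044, 0.0495]
ee_rot: [[-0.216, -0.976, 0.002], [-0.976, 0.216, 0.003], [-0.004, -0.001, -1.0]]
wrist_force: [-1.9, 14.7, 3.3]
gripper_width: 0.01
gripper_force: 6.9
```

The slide is against its stop: the position has stopped changing while the force climbs to about 15 N. Backing off, rising, and moving over the handle.

apply_moves(
  moves=[
    [[-0.01,0,0],0],
    [[-0.014,0,0],0],
    [[0,0,-0.03],0],
    [[0,0,-0.04],0],
    [[0,0,-0.04],0],
  ],
)

```text
time_s: 18.65
tcp_pos: [0.5909, -0.0838, 0.1594]
ee_rot: [[-0.215, -0.977, -0.004], [-0.977, 0.215, -0.001], [0.002, 0.004, -1.0]]
wrist_force: [0.9, -0.2, 0.8]
gripper_width: 0.006
gripper_force: 0.0
```

apply_moves(
  moves=[
    [[0,0,-0.04],0],
    [[0,0,-0.02],0],
    [[0.02,0.0165,0],0],
    [[0.02,0.0165,0],0],
    [[0.02,0.0165,0],0],
  ],
)

```text
time_s: 19.07
tcp_pos: [0.5298, -0.1322, 0.2196]
ee_rot: [[-0.215, -0.977, -0.0], [-0.977, 0.215, -0.001], [0.001, -0.0, -1.0]]
wrist_force: [-0.5, -0.6, -0.4]
gripper_width: 0.004
gripper_force: 0.0
```

apply_moves(
  moves=[
    [[0.02,0.0165,0],0],
    [[0.02,0.0165,0],0],
    [[0,0,0],0],
    [[0,0,0],0],
  ],
)

```text
time_s: 19.4
tcp_pos: [0.4889, -0.1646, 0.2197]
ee_rot: [[-0.217, -0.976, 0.0], [-0.976, 0.217, -0.001], [0.001, -0.0, -1.0]]
wrist_force: [0.9, 0.6, 0.1]
gripper_width: 0.004
gripper_force: 0.0
```

```bash
python3 - <<'E'
from h import *
go([.490,-.1645,.195],-102.3)
P={n:imaging.capture(n) for n in("scene","side","wrist")}
for t,z in(("slide_knob",.086),("handle_pad",.173),("stud_green",.065)):
    o={n:at(P[n],t,1) for n in P}
    for n,q in o.items(): print(t,n,q,onz(P[n],q[0][0],z).round(4) if q else "")
a=cv2.resize(P["scene"]["frame"][190:310,150:280],None,fx=3,fy=3,interpolation=cv2.INTER_CUBIC)
b=cv2.resize(P["side"]["frame"][110:230,280:410],None,fx=3,fy=3,interpolation=cv2.INTER_CUBIC)
cv2.imwrite("pics/k.png",np.hstack([a,b]))
E
```

```text
tcp [ 0.4889 -0.1646  0.2197] yawx -102.54 F [0.9 0.6 0.1] t 19.4 shift [-0.0003 -0.001   0.0247] turn -0.24
slide_knob scene [(array([229.992, 253.386]), 0.67)] [ 0.585  -0.1261  0.086 ]
slide_knob side [(array([326.704, 171.402]), 0.84)] [ 0.5806 -0.1288  0.086 ]
slide_knob wrist [(array([207.424, 183.918]), 0.37)] [ 0.5485 -0.1896  0.086 ]
handle_pad scene [(array([182.896, 217.686]), 0.91)] [ 0.4894 -0.163   0.173 ]
handle_pad side [(array([369.88 , 150.318]), 0.87)] [ 0.4837 -0.1673  0.173 ]
handle_pad wrist [(array([276.304, 227.514]), 0.78)] [ 0.4924 -0.1648  0.173 ]
stud_green scene [(array([333.424, 136.794]), 0.58)] [0.5133 0.3724 0.065 ]
stud_green side [(array([343.896, 172.494]), 0.51)] [ 0.5623 -0.1781  0.065 ]
stud_green wrist [(array([192.304, 190.596]), 0.71)] [ 0.569  -0.1839  0.065 ]
```

View pics/k.png

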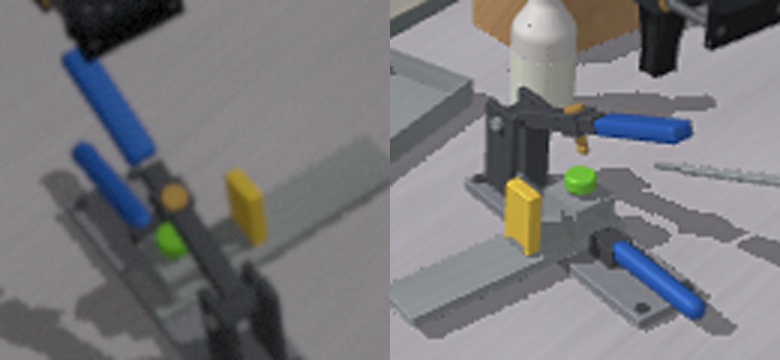

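The slide is home, the stud stands upright under the open jaw (side crop (581,180)), and the fingers are above the blue handle. Pressing down gradually.

apply_moves(
  moves=[
    [[0,0,0.01],0],
    [[0,0,0.01],0],
    [[0,0,0.006],0],
    [[0,0,0.005],0],
    [[0,0,0.004],0],
  ],
)

```text
time_s: 20.42
tcp_pos: [0.4892, -0.164, 0.1833]
ee_rot: [[-0.216, -0.976, -0.002], [-0.976, 0.216, 0.0], [0.0, 0.002, -1.0]]
wrist_force: [-1.4, -0.8, -0.4]
gripper_width: 0.007
gripper_force: 0.0
```

apply_moves(
  moves=[
    [[0,0,0.004],0],
    [[0,0,0.004],0],
    [[0,0,0.004],0],
  ],
)

```text
time_s: 20.67
tcp_pos: [0.4899, -0.1641, 0.1725]
ee_rot: [[-0.216, -0.976, 0.001], [-0.976, 0.216, -0.0], [0.0, -0.001, -1.0]]
wrist_force: [0.5, 0.5, 1.3]
gripper_width: 0.004
gripper_force: 0.7
```

apply_moves(
  moves=[
    [[0,0,0.004],0],
    [[0,0,0.004],0],
    [[0,0,0.003],0],
  ],
)

```text
time_s: 20.92
tcp_pos: [0.4897, -0.1639, 0.1612]
ee_rot: [[-0.216, -0.976, 0.0], [-0.976, 0.216, -0.0], [0.0, -0.0, -1.0]]
wrist_force: [-1.5, 0.0, 2.1]
gripper_width: 0.009
gripper_force: 0.8
```

apply_moves(
  moves=[
    [[0,0,0.003],0],
    [[0,0,0.003],0],
  ],
)

```text
time_s: 21.08
tcp_pos: [0.4897, -0.164, 0.1553]
ee_rot: [[-0.216, -0.976, 0.0], [-0.976, 0.216, -0.0], [0.0, -0.0, -1.0]]
wrist_force: [-1.0, -0.3, 1.3]
gripper_width: 0.008
gripper_force: 0.9
```

apply_moves(
  moves=[
    [[0,0,0.003],0],
    [[0,0,0.003],0],
  ],
)

```text
time_s: 21.25
tcp_pos: [0.4897, -0.164, 0.1493]
ee_rot: [[-0.216, -0.976, 0.0], [-0.976, 0.216, -0.0], [0.0, -0.0, -1.0]]
wrist_force: [-0.5, 0.9, 2.1]
gripper_width: 0.004
gripper_force: 1.0
```

apply_moves(
  moves=[
    [[0,0,0.002],0],
    [[0,0,0.002],0],
  ],
)

```text
time_s: 21.42
tcp_pos: [0.4896, -0.164, 0.1452]
ee_rot: [[-0.216, -0.976, -0.0], [-0.976, 0.216, -0.0], [0.0, 0.0, -1.0]]
wrist_force: [-0.6, -0.3, 2.5]
gripper_width: 0.005
gripper_force: 1.0
```

apply_moves(
  moves=[
    [[0,0,0.002],0],
    [[0,0,0.002],0],
  ],
)

```text
time_s: 21.58
tcp_pos: [0.4897, -0.164, 0.1413]
ee_rot: [[-0.216, -0.976, 0.0], [-0.976, 0.216, -0.0], [-0.0, -0.0, -1.0]]
wrist_force: [0.1, 1.0, 2.9]
gripper_width: 0.006
gripper_force: 1.1
```

apply_moves(
  moves=[
    [[0,0,0.002],0],
    [[0,0,0.001],0],
  ],
)

```text
time_s: 21.75
tcp_pos: [0.4895, -0.1639, 0.1381]
ee_rot: [[-0.216, -0.976, -0.001], [-0.976, 0.216, 0.0], [0.0, 0.001, -1.0]]
wrist_force: [-1.1, 0.0, 3.1]
gripper_width: 0.005
gripper_force: 1.1
```

apply_moves(
  moves=[
    [[0,0,0.002],0],
    [[0,0,0.001],0],
  ],
)

```text
time_s: 21.92
tcp_pos: [0.4895, -0.1639, 0.1352]
ee_rot: [[-0.216, -0.976, -0.0], [-0.976, 0.216, 0.0], [0.0, 0.0, -1.0]]
wrist_force: [-1.6, 0.1, 2.7]
gripper_width: 0.006
gripper_force: 1.2
```

apply_moves(
  moves=[
    [[0,0,0.001],0],
    [[0,0,0.001],0],
  ],
)

```text
time_s: 22.08
tcp_pos: [0.4896, -0.164, 0.1334]
ee_rot: [[-0.216, -0.976, -0.0], [-0.976, 0.216, -0.0], [0.0, 0.0, -1.0]]
wrist_force: [-0.8, 0.6, 2.6]
gripper_width: 0.006
gripper_force: 1.2
```

apply_moves(
  moves=[
    [[0,0,0.001],0],
    [[0,0,0.001],0],
  ],
)

```text
time_s: 22.25
tcp_pos: [0.4896, -0.164, 0.1314]
ee_rot: [[-0.216, -0.976, -0.0], [-0.976, 0.216, -0.0], [0.0, 0.0, -1.0]]
wrist_force: [-0.8, -0.5, 2.6]
gripper_width: 0.008
gripper_force: 1.2
```

apply_moves(
  moves=[
    [[0,0,0.0015],0],
    [[0,0,0.0015],0],
  ],
)

```text
time_s: 22.42
tcp_pos: [0.4894, -0.1639, 0.1285]
ee_rot: [[-0.216, -0.976, -0.001], [-0.976, 0.216, 0.0], [0.0, 0.001, -1.0]]
wrist_force: [-2.1, 1.6, 6.1]
gripper_width: 0.002
gripper_force: 2.8
```

apply_moves(
  moves=[
    [[0,0,0.001],0],
    [[0,0,0.001],0],
  ],
)

```text
time_s: 22.58
tcp_pos: [0.4891, -0.1639, 0.1269]
ee_rot: [[-0.216, -0.976, -0.001], [-0.976, 0.216, -0.0], [0.0, 0.001, -1.0]]
wrist_force: [-3.9, 2.7, 9.8]
gripper_width: 0.005
gripper_force: 4.4
```

apply_moves(
  moves=[
    [[0,0,0.001],0],
    [[0,0,0.001],0],
  ],
)

```text
time_s: 22.75
tcp_pos: [0.4888, -0.1638, 0.1254]
ee_rot: [[-0.216, -0.977, -0.002], [-0.977, 0.216, -0.0], [0.0, 0.002, -1.0]]
wrist_force: [-4.7, 3.2, 12.4]
gripper_width: 0.004
gripper_force: 5.8
```

apply_moves(
  moves=[
    [[0,0,0.001],0],
    [[0,0,0.001],0],
  ],
)

```text
time_s: 22.92
tcp_pos: [0.4885, -0.1638, 0.1238]
ee_rot: [[-0.215, -0.977, -0.002], [-0.977, 0.215, -0.0], [0.001, 0.002, -1.0]]
wrist_force: [-7.7, 3.9, 16.3]
gripper_width: 0.004
gripper_force: 6.9
```

apply_moves(
  moves=[
    [[0,0,0.001],0],
  ],
)

```text
time_s: 23.0
tcp_pos: [0.4884, -0.1638, 0.123]
ee_rot: [[-0.215, -0.977, -0.003], [-0.977, 0.215, -0.0], [0.001, 0.003, -1.0]]
wrist_force: [-8.2, 3.5, 16.4]
gripper_width: 0.002
gripper_force: 7.7
```

apply_moves(
  moves=[
    [[0,0,0.0005],0],
  ],
)

```text
time_s: 23.08
tcp_pos: [0.4883, -0.1637, 0.1225]
ee_rot: [[-0.215, -0.977, -0.003], [-0.977, 0.215, 0.0], [0.001, 0.003, -1.0]]
wrist_force: [-7.4, 4.5, 15.0]
gripper_width: 0.005
gripper_force: 7.3
```

apply_moves(
  moves=[
    [[0,0,0.0005],0],
  ],
)

```text
time_s: 23.17
tcp_pos: [0.4882, -0.1637, 0.1221]
ee_rot: [[-0.215, -0.977, -0.003], [-0.977, 0.215, -0.0], [0.001, 0.003, -1.0]]
wrist_force: [-7.5, 4.6, 16.1]
gripper_width: 0.009
gripper_force: 7.8
```

apply_moves(
  moves=[
    [[0,0,0.0005],0],
  ],
)

```text
time_s: 23.25
tcp_pos: [0.4881, -0.1637, 0.1216]
ee_rot: [[-0.215, -0.977, -0.003], [-0.977, 0.215, 0.0], [0.001, 0.003, -1.0]]
wrist_force: [-8.8, 4.8, 16.1]
gripper_width: 0.003
gripper_force: 7.7
```

apply_moves(
  moves=[
    [[0,0,0.0005],0],
  ],
)

```text
time_s: 23.33
tcp_pos: [0.488, -0.1637, 0.1211]
ee_rot: [[-0.215, -0.977, -0.003], [-0.977, 0.215, 0.0], [0.001, 0.003, -1.0]]
wrist_force: [-8.4, 4.0, 15.9]
gripper_width: 0.008
gripper_force: 7.3
```

apply_moves(
  moves=[
    [[0,0,0.001],0],
  ],
)

```text
time_s: 23.42
tcp_pos: [0.4893, -0.1638, 0.1195]
ee_rot: [[-0.215, -0.977, 0.0], [-0.977, 0.215, -0.0], [0.0, -0.0, -1.0]]
wrist_force: [-1.1, 0.2, 3.0]
gripper_width: 0.004
gripper_force: 1.4
```

apply_moves(
  moves=[
    [[0,0,0.001],0],
  ],
)

```text
time_s: 23.5
tcp_pos: [0.4896, -0.1639, 0.1178]
ee_rot: [[-0.216, -0.976, 0.001], [-0.976, 0.216, 0.0], [-0.0, -0.001, -1.0]]
wrist_force: [-1.4, -0.1, 3.6]
gripper_width: 0.005
gripper_force: 1.4
```

apply_moves(
  moves=[
    [[0,0,0.0005],0],
  ],
)

```text
time_s: 23.58
tcp_pos: [0.4895, -0.1639, 0.1168]
ee_rot: [[-0.216, -0.976, -0.0], [-0.976, 0.216, 0.0], [-0.0, 0.0, -1.0]]
wrist_force: [-2.2, 1.0, 2.4]
gripper_width: 0.005
gripper_force: 1.4
```

It clicked: the force dropped from 16 N to 3 N. Following down gently until the force starts to rise, which marks the cap flush.

apply_moves(
  moves=[
    [[0,0,0.0007],0],
    [[0,0,0],0],
  ],
)

```text
time_s: 23.75
tcp_pos: [0.4895, -0.1639, 0.1159]
ee_rot: [[-0.216, -0.976, -0.001], [-0.976, 0.216, 0.0], [0.0, 0.001, -1.0]]
wrist_force: [-1.2, 1.1, 3.3]
gripper_width: 0.002
gripper_force: 1.6
```

apply_moves(
  moves=[
    [[0,0,0.0007],0],
    [[0,0,0],0],
  ],
)

```text
time_s: 23.92
tcp_pos: [0.4896, -0.164, 0.1154]
ee_rot: [[-0.216, -0.976, -0.001], [-0.976, 0.216, -0.0], [0.0, 0.001, -1.0]]
wrist_force: [-2.3, 1.1, 4.3]
gripper_width: 0.002
gripper_force: 2.2
```

apply_moves(
  moves=[
    [[0,0,0.0007],0],
    [[0,0,0],0],
  ],
)

```text
time_s: 24.08
tcp_pos: [0.4896, -0.1639, 0.1151]
ee_rot: [[-0.216, -0.976, -0.0], [-0.976, 0.216, -0.0], [0.0, 0.0, -1.0]]
wrist_force: [-2.8, 1.1, 5.9]
gripper_width: -0.0
gripper_force: 2.9
```

apply_moves(
  moves=[
    [[0,0,0.0007],0],
    [[0,0,0],0],
  ],
)

```text
time_s: 24.25
tcp_pos: [0.4895, -0.164, 0.1148]
ee_rot: [[-0.216, -0.976, -0.0], [-0.976, 0.216, -0.0], [0.0, 0.0, -1.0]]
wrist_force: [-3.6, 2.5, 8.5]
gripper_width: 0.005
gripper_force: 3.9
```

apply_moves(
  moves=[
    [[0,0,0.0007],0],
    [[0,0,0],0],
  ],
)

```text
time_s: 24.42
tcp_pos: [0.4895, -0.1639, 0.1144]
ee_rot: [[-0.215, -0.977, -0.0], [-0.977, 0.215, -0.0], [0.0, 0.0, -1.0]]
wrist_force: [-4.7, 2.3, 10.3]
gripper_width: 0.006
gripper_force: 5.0
```

Flush: the force now rises steeply to 10 N, well under 28 N. Letting the pliers spring open.

apply_moves(
  moves=[
    [[0,0,-0.004],0],
    [[0,0,-0.008],0],
    [[0,0,-0.01],0],
    [[0,0,-0.012],0],
    [[0,0,-0.015],0],
  ],
)

```text
time_s: 24.83
tcp_pos: [0.4901, -0.1639, 0.1631]
ee_rot: [[-0.216, -0.976, 0.001], [-0.976, 0.216, 0.0], [-0.0, -0.001, -1.0]]
wrist_force: [-0.0, -0.7, 1.0]
gripper_width: 0.005
gripper_force: 0.4
```

apply_moves(
  moves=[
    [[0,0,-0.02],0],
    [[0,0,-0.03],0],
    [[0,0,-0.035],0],
    [[-0.035,0.015,0],0],
    [[-0.035,0.015,0],0],
  ],
)

```text
time_s: 25.25
tcp_pos: [0.4766, -0.0893, 0.2499]
ee_rot: [[-0.22, -0.975, 0.005], [-0.975, 0.22, 0.001], [-0.002, -0.005, -1.0]]
wrist_force: [0.1, 1.5, 0.5]
gripper_width: 0.001
gripper_force: 0.0
```

apply_moves(
  moves=[
    [[-0.035,0.015,0],0],
    [[0,0,0],0],
    [[0,0,0],0],
    [[0,0,0],0],
  ],
)

```text
time_s: 25.58
tcp_pos: [0.4684, -0.0515, 0.2477]
ee_rot: [[-0.215, -0.977, 0.0], [-0.977, 0.215, 0.0], [-0.0, -0.0, -1.0]]
wrist_force: [0.3, 1.5, -1.1]
gripper_width: 0.0
gripper_force: 0.0
```

```bash
python3 - <<'E'
from h import *
go([.49,-.164,.2])
A=imaging.capture("scene");B=imaging.capture("side")
a=cv2.resize(A["frame"][190:310,150:280],None,fx=3,fy=3,interpolation=cv2.INTER_CUBIC)
b=cv2.resize(B["frame"][110:230,280:410],None,fx=3,fy=3,interpolation=cv2.INTER_CUBIC)
cv2.imwrite("pics/l.png",np.hstack([a,b]))
E
```

```text
tcp [ 0.4684 -0.0515  0.2477] yawx -102.42 F [ 0.3  1.5 -1.1] t 25.5833 shift [ 0.1052 -0.0452  0.0477]
```

View pics/l.png

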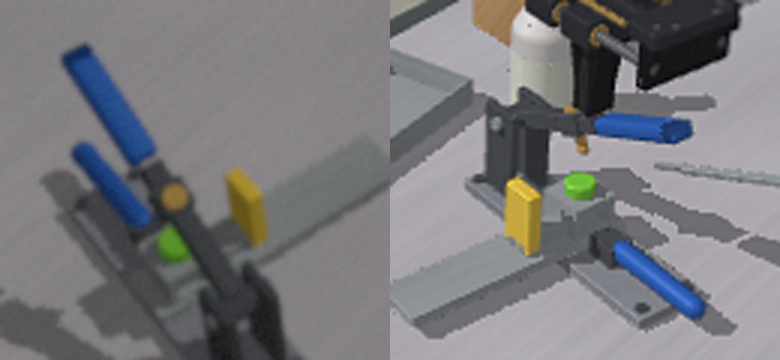

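The cap now sits flush on the die (side crop (580,186), where it was at 180 before). The pliers are open, the slide is home, and the robot is clear.

```bash
python3 -c "
from station import r
print(r.finish_job())"
```

```text
the job is handed in; nothing more can be done
None
```

The job is handed in: the green stud clicked home with its cap flush on the die (16 N at the click, about 10 N at the flush stop), and the slide is home, the pliers are open again and the robot is clear.

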